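# Index the polishing turntable and set its brake

### The arm

A 6-joint arm with a two-finger parallel gripper is mounted at the origin on the work surface. World frame = base frame: x ahead of the robot, y to its left, z up, the work surface at z = 0. Lengths are in mm, angles in rad, forces in N, time in s.
With the tool pointing down it reaches from about 400 to 925 mm from the base axis. Payload 12.5 kg.
Tool frame: the origin (TCP) lies midway between the tips of the shut fingers; the grasp point (between the pads) lies 19 mm behind it; z points along the fingers, y is the line along which they close (so a half turn about z gives the same grasp; the last joint's range is limited). The gripper opens to 95 mm and grips with 3 to 60 N. Pads are 20 mm wide; open, the fingers measure 119 mm over their backs; the gripper's body (75 mm by 180 mm) begins 59 mm behind the grasp point.
Start: joints at [1.035, 0.491, 1.559, -0, 1.092, -0.106], TCP at [260.417, 568.181, 214.661] pointing down, gripper open.
Joint ranges: [-3.1, 3.1], [-0.84, 2.19], [0.05, 2.79], [-1.13, 4.28], [0.06, 2.93], [-2.69, 2.69]. Speed limits (rad/s): [2.22, 2.22, 2.79, 3.14, 3.14, 3.14].

### API

Orientations are given as [roll, pitch, yaw] about the fixed x, y, z axes, in that order (R = Rz(yaw) Ry(pitch) Rx(roll)).
In Python, from cell import state, read_camera, job_done gives the robot as it stands.
- The arm moves only by the tool carry_out, never from a script. Its argument "moves" is a list of rows, each an object with "slide": the shift along the tool's x, y, z as a fraction of full scale, a list of three; "spin": the turn about the tool's z as a fraction of full scale. A call has 1 to 12 rows; each row shifts and turns the commanded pose from where the row before left it, along the tool's axes as they then stand; what a row does not reach is not made up. Full scale, the value 1, is 0.4 m for a shift and 30 degrees for a turn. A row lasts 1/12 s, in which the tool goes at most 41.7 mm and 7.16 degrees, less where a joint would pass 70% of its speed; a pose out of reach is approached as far as the arm can. A call with a number of a shift or a turn outside -1 to 1 is refused whole. A call with a gripper value outside its range is refused whole. "hand" is the closure, from 0 (fully open) to 1 (shut), set as the call begins (left out, the last holds). The fingers move at their own pace and stop on an object; the grip force is fixed at half the most. Time passes only in rows, so rows that do not move let the fingers close. It gives the time, the measured TCP pose, the force, the opening and the grip force at its end, in the units of the state.
- state(): the state, without advancing time (a new reading comes with each control period).
- read_camera(name): name is "scene" or "top" or "wrist"; returns a dict with "color" (384x512x3 uint8, red, green, blue), "K" (3x3 intrinsics, pixels), "R" (3x3) and "t" (3): a world point X has camera coordinates R X + t. Camera axes: x right, y down, z forward; pixel columns grow to the right and rows downward; lengths in mm; the calibration is good to about 2 mm. A picture is of the moment at which its call begins. There is no depth.
- job_done(): hands the job in; it is judged then, once.
The state is a dict: "t": time; "joints": joint angles; "qvel": joint speeds; "tau": joint torques, N m; "eef_pos": TCP position; "tcp_rot": TCP orientation; "ft_force": force on the tool from outside, world axes, zero at the start; "moment": the same for the moment, N m; "opening": opening from 0.0 (shut) to 1.0 (fully open); "grip_force": force on a finger pad.
Only numpy, scipy, OpenCV 4.12 (cv2) and the standard library are available. Lean on these libraries where they do the work, as an engineer would, in place of code of your own. Each camera call takes 0.05 s, during which the arm holds its last target. There are 200 camera calls.

### The job

Bring the chalice base round for polishing: with a fingertip, gently push the arms of the turntable until the red arm lies straight over the brass arrowhead and stays there, and then push the yellow brake lever fully home against its steel stop pin. Only push, grasp nothing: do not touch the chalice base that rides on the turntable, and leave the other things on the table where they are.

Things in the scene. Friction and masses are not known exactly. Their poses are not given: they have to be found in the camera images.
- stand: Fixed turntable stand. Its origin is on the turntable's axis at table level, z up. A round grey plate of radius 180 mm, 12 mm thick, with an extension on its -y side that carries the brake lever.
- turntable: Turntable: aluminium disc, radius 75 mm, top 80 mm above the table, turning on the stand's vertical axis either way. Origin on the axis, 67 mm up, at arm height. Four level round arms 14 mm thick along its x, y, -x, -y axes, out to radius 145 mm, ending in 20 mm balls; the +x arm is red, the others steel with black balls. Free space below them. Needs 1 to 2 N at an arm's end, stops where left.
- red_tip (a point): Outer end of the red arm, radius 145 mm from the axis, 67 mm above the table.
- index_mark (a point): Mark on the fixed brass arrowhead that lies on the stand's plate, 22 mm above the table, also at radius 145 mm from the axis: when the red arm lies over the arrowhead this is straight below red_tip. The arrowhead is 40 mm wide and spans radius 129 to 167 mm.
- brake_pivot (a point): Vertical pivot axis of the brake lever, 50 mm above the table; in the stand's frame it is at x 40, y -205 mm.
- brake_tip (a point): Middle of the upright knob (18 mm thick, 40 to 70 mm above the table) at the end of the yellow brake lever, 85 mm from the pivot. The lever bar is level, 13 mm thick, 50 mm above the table.
- brake (a joint): Angle of the yellow brake lever, rad: 0 fully open (swung away from the turntable), 1.2 home, parallel to the stand's -x, against a 10 mm steel stop pin (62 mm high, 52 mm from the pivot, on the turntable's side). Closes clockwise seen from above. Needs about 1 N at the knob, stays where left. It does not hold the turntable firmly: do not bump the arms afterwards.
- chalice: Silver chalice base, loose, standing on the turntable's middle between three low brass pins: foot 110 mm across, stem with a knop, 78 mm tall, top 158 mm above the table. Origin at the centre of its underside.
- votive: Blue glass votive cup, 66 mm across, 65 mm tall, loose bystander. Origin at the centre of its underside.
- pricket: Lacquered brass pricket spike, 72 mm across the foot, 120 mm tall, loose bystander. Origin at the centre of its underside.
- scraper: Pine wax scraper, about 147 mm long, 40 mm wide, 10 mm thick, lying along its x, loose bystander. Origin on its underside near the middle.
- polish: Jar of polish with white cap, 68 mm across, 75 mm tall, loose bystander. Origin at the centre of its underside.
- brush: Cleaning brush with a wooden handle, about 200 mm long, lying along its x (handle to -x), loose bystander. Origin on its underside near the middle.
- nozzle: Small brass candle socket, 44 mm across, 45 mm tall, loose bystander. Origin at the centre of its underside.
Not all that is in view belongs to the job. Several things have the shape of the chalice; the one meant has the colours described above.

How it is judged (in metres and radians):
On the way, in this order (a step that is already met when the one before it is completed fails the run):
1. the red arm rests over the brass arrowhead (tip within 13 mm of the mark, seen from above) while the brake is still open (horizontal distance between red_tip and index_mark below 0.013 m and angular speed of turntable below 0.05 rad/s and value of joint brake below 0.5 rad), for 0.3 s.
2. the brake lever is pushed home (1.1 rad or more) with the red arm still over the arrowhead (horizontal distance between red_tip and index_mark below 0.013 m and value of joint brake above 1.1 rad), for 0.2 s.
At the end, for the whole second after the job is handed in: Red arm's tip within 13 mm (about 5 degrees) of the arrowhead's mark seen from above, turntable at rest, brake lever at 1.1 rad or more (stop at 1.2), chalice base upright and at rest on the middle of the turntable (within 10 mm), other loose things within 20 mm of where they were (all of step 2 and angular speed of turntable below 0.05 rad/s and angle between chalice's own z axis and vertical below 0.1 rad and horizontal distance between chalice and turntable below 0.01 m and height (world z) of chalice between 0.075 and 0.086 m and linear speed of chalice below 0.02 m/s and distance of each of votive, pricket, scraper, polish, brush, nozzle from where it was at the start of the episode below 0.02 m); the robot touches nothing.
It fails at once if the chalice base is touched by the robot (over 1 N) (contact force between any of the fingers, the arm and chalice above 1 N).
It fails at once if the chalice base is lifted, tipped or shifted off the middle (height (world z) of chalice above 0.09 m or angle between chalice's own z axis and vertical above 0.15 rad or horizontal distance between chalice and turntable above 0.015 m).
It fails at once if the turntable, lever or stand is pushed or squeezed harder than 25 N (contact force between the fingers and stand above 25 N).
It fails at once if another loose thing is lifted or moved more than 20 mm (distance of any of votive, pricket, scraper, polish, brush, nozzle from where it was at the start of the episode above 0.02 m).
It also fails if it takes over 59 s, if anything falls off the work surface, if the arm or the gripper's body presses on something with over 40 N, if the wrist force passes 120 N, or if a joint passes its speed limit or range.

## Working session

There is one attempt and no reset: what is moved stays moved. The work goes in short steps, Python scripts to look and compute and a tool call to move; the robot and the scene stay as the last step left them, time stands still between calls to the robot, and variables do not carry over. Pictures are saved under pics/ and viewed, at most 10 in all, crops included, and the job is handed in when it is done.

Besides the shell and the picture viewer there is one more tool, called after "Call:" as name(argument=value, ...) on one line, values as JSON. carry_out: Moves the arm, as the interface text tells. Shift numbers are shares of 0.4 m and turn numbers shares of 30 degrees, none past 1 either way. Its arguments: {"type":"object","properties":{"moves":{"type":"array"},"hand":{"type":"number"}},"required":["moves"]}

```bash
mkdir -p pics; ls; python3 - <<'E'
from cell import *
import cv2
s=state();print({k:s[k] for k in('t','eef_pos','tcp_rot','opening')})
for n in('scene','top'):
    c=read_camera(n);cv2.imwrite(f'pics/{n}0.png',c['color'][:,:,::-1]);print(n,c['K'],c['R'],c['t'])
E
```

```text
pics
{'t': 0.0, 'eef_pos': array([260.28928019, 567.96549651, 214.06102191]), 'tcp_rot': array([-3.14051307e+00, -1.28146963e-04,  2.71182309e+00]), 'opening': 1.0025414367930356}
scene [[387.1815536    0.         261.56514874]
 [  0.         387.1815536  193.42983029]
 [  0.           0.           1.        ]] [[ 0.03910998  0.99896735  0.02312213]
 [ 0.60284221 -0.0051346  -0.79784391]
 [-0.7969013   0.04514266 -0.6024205 ]] [ -15.81368614 -235.18281579 1813.41735359]
top [[374.81345698   0.         259.76047236]
 [  0.         374.81345698 194.35327021]
 [  0.           0.           1.        ]] [[ 0.00437018 -0.99997698 -0.00518968]
 [-0.9855004  -0.00342653 -0.16963851]
 [ 0.16961683  0.00585578 -0.98549269]] [  17.35703397  506.39050555 1229.81410214]
```

View pics/top0.png

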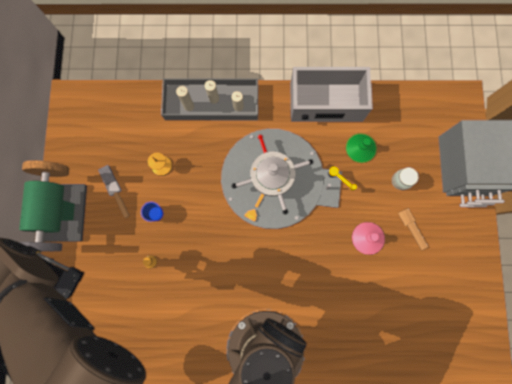

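View pics/scene0.png

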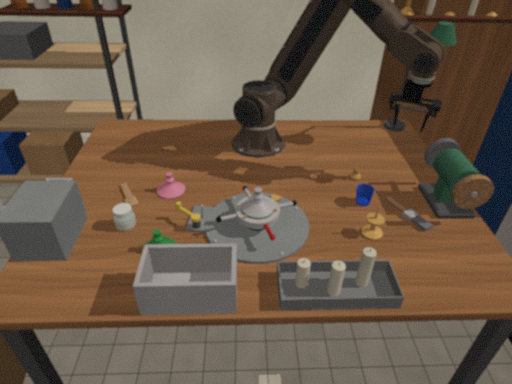

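The top view shows the silver chalice on the turntable at (273,173). The red arm tip is at (262,137), the arrowhead near (252,214), and the yellow lever runs from (334,171) to (355,187). Candidates for the chalice are silver (273,173), green (361,148) and pink (368,239). I choose the silver one and will check it in a close crop.

```bash
cat > h.py <<'E'
import numpy as np, cv2
from cell import *
def ray(c,uv,z):
    d=c['R'].T@np.linalg.inv(c['K'])@np.array([uv[0],uv[1],1.]); o=-c['R'].T@c['t']
    return (o+d*(z-o[2])/d[2])
def proj(c,X):
    p=c['K']@(c['R']@np.array(X,float)+c['t']); return p[:2]/p[2]
def blobs(c,lo,hi,box,amin=5):
    h=cv2.cvtColor(c['color'],cv2.COLOR_RGB2HSV); m=cv2.inRange(h,lo,hi)
    k=np.zeros_like(m);x0,y0,x1,y1=box;k[y0:y1,x0:x1]=255;m&=k
    n,l,s,ce=cv2.connectedComponentsWithStats(m)
    return [(ce[i].round(1),s[i]) for i in range(1,n) if s[i][4]>=amin],m
E
python3 - <<'E'
from h import *
c=read_camera('top')
box=(210,120,380,235)
for nm,lo,hi in(('red',(0,150,90),(6,255,255)),('yel',(23,170,120),(33,255,255)),('brass',(12,120,100),(22,255,255)),('black',(0,0,0),(180,255,55))):
    b,m=blobs(c,lo,hi,box)
    print(nm,[(p.tolist(),s.tolist()) for p,s in b])
    if nm in('red','yel'):
        cs,_=cv2.findContours(m,0,2);k=max(cs,key=cv2.contourArea);print(cv2.minAreaRect(k))
cr=c['color'][115:240,210:380,::-1]
cv2.imwrite('pics/crop1.png',cv2.resize(cr,None,fx=4.6,fy=4.6,interpolation=cv2.INTER_CUBIC))
E
```

```text
red [([261.8, 142.4], [258, 135, 8, 17, 54])]
((261.8500061035156, 143.0500030517578), (17.076295852661133, 3.4785051345825195), 71.56504821777344)
yel [([340.8, 177.0], [329, 166, 28, 24, 166])]
((341.7658996582031, 178.80667114257812), (31.94818878173828, 9.249222755432129), 43.36342239379883)
brass [([302.8, 176.5], [210, 120, 170, 115, 9328]), ([259.2, 200.0], [255, 194, 9, 13, 48]), ([251.2, 214.7], [245, 210, 12, 11, 93])]
black [([233.6, 185.3], [233, 184, 2, 4, 7]), ([285.1, 211.3], [284, 210, 3, 3, 7])]
```

View pics/crop1.png

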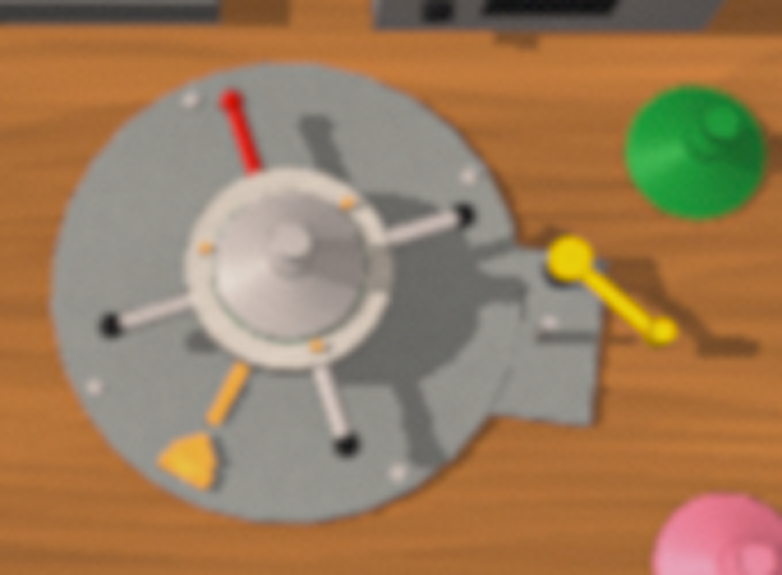

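The crop confirms the silver chalice on the disc. In crop pixels (4.6x) the balls are at red (232,100), black (464,214), (110,325) and (346,445). The arrowhead is at (190,462), the pivot at (571,258), the knob at (662,330) and the pin at (548,321).

```bash
python3 - <<'E'
from h import *
c=read_camera('top')
P=lambda u,v,z:ray(c,(210+(u+.5)/4.6-.5,115+(v+.5)/4.6-.5),z)[:2]
b=[P(*p,67) for p in((232,100),(110,325),(346,445),(464,214))]
for x in b: print('ball',x.round(1))
C=(b[0]+b[2]+b[1]+b[3])/4; print('C',C.round(1),((b[0]+b[2])/2).round(1),((b[1]+b[3])/2).round(1))
for x in b: d=x-C;print(np.hypot(*d).round(1),np.degrees(np.arctan2(d[1],d[0])).round(1))
h=cv2.cvtColor(c['color'],cv2.COLOR_RGB2HSV)
def ar(nm,p):
    d=p-C;print(nm,p.round(1),np.hypot(*d).round(1),np.degrees(np.arctan2(d[1],d[0])).round(1))
ar('arrow cen',P(190,462,20)); ar('blob',ray(c,(251.2,214.7),20)[:2]); ar('strip',ray(c,(259.2,200),20)[:2])
ar('corner1',P(158,461,20));ar('corner2',P(208,490,20));ar('apex',P(207,432,20))
pv=P(571,258,56);kn=P(662,330,70);pin=P(548,321,62)
for n,p in(('pivot',pv),('knob',kn),('pin',pin)):ar(n,p)
for n,p in(('knob',kn),('pin',pin)):
    d=p-pv;print(n,'rel pivot',np.hypot(*d).round(1),np.degrees(np.arctan2(d[1],d[0])).round(1))
# plate circle
m=cv2.inRange(h,(0,0,90),(180,60,170))
E
```

```text
ball [703.8  19.1]
ball [532.8 107.2]
ball [445.5 -63.9]
ball [ 616.8 -151.8]
C [574.7 -22.4] [574.6 -22.4] [574.8 -22.3]
135.5 17.8
136.1 107.9
135.7 -162.2
136.1 -72.0
arrow cen [438.3  49.5] 154.2 152.2
blob [439.5  48.5] 152.7 152.4
strip [490.6  21.3] 94.8 152.6
corner1 [438.9  73.4] 166.1 144.8
corner2 [417.4  35.9] 167.8 159.7
apex [460.8  37. ] 128.4 152.5
pivot [ 586.5 -231.6] 209.6 -86.8
knob [ 529.9 -293.1] 274.5 -99.4
pin [ 537.9 -212.3] 193.5 -101.0
knob rel pivot 83.6 -132.6
pin rel pivot 52.4 158.3
```

The centre is (574.7,-22.4), the red arm is at 17.8° and the arrow at 152.3°, so the turn is +134.5° CCW. I'll travel high with the fingers shut.

Call:
carry_out(hand=1, moves=[{"slide":[-0.03,-0.016,-0.03],"spin":0},{"slide":[-0.05,-0.028,-0.03],"spin":0},{"slide":[-0.08,-0.044,0],"spin":0},{"slide":[-0.08,-0.044,0],"spin":0},{"slide":[-0.08,-0.044,0],"spin":0},{"slide":[-0.08,-0.044,0],"spin":0},{"slide":[-0.08,-0.044,0],"spin":0},{"slide":[-0.08,-0.044,0],"spin":0},{"slide":[-0.08,-0.044,0],"spin":0},{"slide":[-0.08,-0.044,0],"spin":0},{"slide":[-0.08,-0.044,0],"spin":0},{"slide":[-0.08,-0.044,0],"spin":0}])

```text
t: 1.2
eef_pos: [500.6, 243.2, 239.5]
tcp_rot: [3.141, 0.001, 2.712]
ft_force: [0.3, 0.5, 0.1]
opening: 0.215
grip_force: 0.0
```

Call:
carry_out(moves=[{"slide":[-0.08,-0.044,0],"spin":0},{"slide":[-0.08,-0.044,0],"spin":0},{"slide":[-0.08,-0.044,0],"spin":0},{"slide":[-0.08,-0.044,0],"spin":0},{"slide":[-0.08,-0.044,0],"spin":0},{"slide":[-0.08,-0.044,0],"spin":0},{"slide":[-0.08,-0.044,0],"spin":0},{"slide":[-0.08,-0.044,0],"spin":0},{"slide":[-0.05,-0.028,0],"spin":0},{"slide":[-0.03,-0.016,0],"spin":0},{"slide":[0,0,0],"spin":0},{"slide":[0,0,0],"spin":0}])

```text
t: 2.2
eef_pos: [695.1, -18.6, 238.6]
tcp_rot: [3.141, -0.001, 2.711]
ft_force: [-0.8, 1.0, 0.1]
opening: 0.003
grip_force: 0.0
```

Call:
carry_out(moves=[{"slide":[0,0,0],"spin":0.1},{"slide":[0,0,0],"spin":0.23},{"slide":[0,0,0],"spin":0.23},{"slide":[0,0,0],"spin":0.23},{"slide":[0,0,0],"spin":0.23},{"slide":[0,0,0],"spin":0.23},{"slide":[0,0,0],"spin":0.23},{"slide":[0,0,0],"spin":0.23},{"slide":[0,0,0],"spin":0.23},{"slide":[0,0,0],"spin":0.23},{"slide":[0,0,0],"spin":0.23},{"slide":[0,0,0],"spin":0.23}])

```text
t: 3.2
eef_pos: [694.6, -16.6, 239.3]
tcp_rot: [3.142, -0.0, 1.331]
ft_force: [0.0, -0.3, 0.8]
opening: 0.006
grip_force: 0.0
```

Call:
carry_out(moves=[{"slide":[0,0,0],"spin":0.23},{"slide":[0,0,0],"spin":0.23},{"slide":[0,0,0],"spin":0.23},{"slide":[0,0,0],"spin":0.23},{"slide":[0,0,0],"spin":0.23},{"slide":[0,0,0],"spin":0.23},{"slide":[0,0,0],"spin":0.23},{"slide":[0,0,0],"spin":0.23},{"slide":[0,0,0],"spin":0.23},{"slide":[0,0,0],"spin":0.23},{"slide":[0,0,0],"spin":0.23},{"slide":[0,0,0],"spin":0}])

```text
t: 4.2
eef_pos: [694.7, -16.7, 239.3]
tcp_rot: [-3.141, -0.0, 0.006]
ft_force: [0.6, -0.1, -0.4]
opening: 0.006
grip_force: 0.0
```

Call:
carry_out(moves=[{"slide":[0.006,0.008,0.05],"spin":0},{"slide":[0.006,0.008,0.08],"spin":0},{"slide":[0,0,0.08],"spin":0},{"slide":[0,0,0.08],"spin":0},{"slide":[0,0,0.06],"spin":0},{"slide":[0,0,0.04],"spin":0},{"slide":[0,0,0.03],"spin":0},{"slide":[0,0,0.02],"spin":0},{"slide":[0,0,0.015],"spin":0},{"slide":[0,0,0],"spin":0},{"slide":[0,0,0],"spin":0}])

```text
t: 5.12
eef_pos: [700.7, -24.7, 57.4]
tcp_rot: [3.142, -0.001, 0.011]
ft_force: [-0.0, -0.3, 0.9]
opening: 0.002
grip_force: 0.0
```

```bash
python3 - <<'E'
from h import *
c=read_camera('wrist');cv2.imwrite('pics/w1.png',c['color'][:,:,::-1])
print(state()['eef_pos'],state()['ft_force'])
E
```

```text
[700.83256998 -24.76928335  57.671052  ] [ 0.211912   -0.49380422  0.40110486]
```

View pics/w1.png

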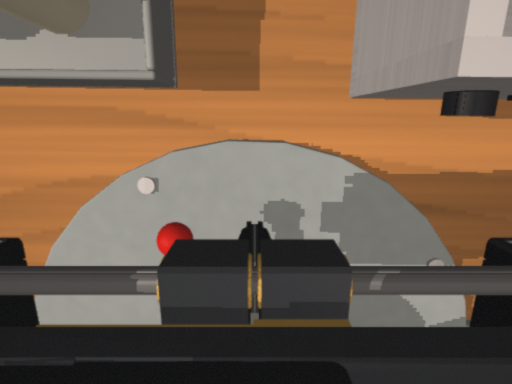

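The fingertip at (255,240) sits clear of the red ball at (175,240), on its clockwise side. I'll start the arc push slowly.

Call:
carry_out(moves=[{"slide":[-0.0003,-0.0125,0],"spin":-0.076},{"slide":[-0.0003,-0.0125,0],"spin":-0.076},{"slide":[-0.0003,-0.0125,0],"spin":-0.076},{"slide":[0,-0.005,0],"spin":-0.03},{"slide":[0,-0.005,0],"spin":-0.03},{"slide":[0,-0.005,0],"spin":-0.03},{"slide":[0,-0.005,0],"spin":-0.03},{"slide":[0,-0.005,0],"spin":-0.03},{"slide":[0,-0.005,0],"spin":-0.03},{"slide":[0,-0.005,0],"spin":-0.03},{"slide":[0,-0.005,0],"spin":-0.03}])

```text
t: 6.08
eef_pos: [696.4, 5.9, 56.7]
tcp_rot: [3.141, -0.0, 0.256]
ft_force: [0.7, -0.4, 0.3]
opening: 0.008
grip_force: 0.5
```

Call:
carry_out(moves=[{"slide":[0,-0.006,0],"spin":-0.036},{"slide":[0,-0.0075,0],"spin":-0.0455},{"slide":[-0.0003,-0.01,0],"spin":-0.061},{"slide":[-0.0003,-0.0125,0],"spin":-0.076},{"slide":[-0.0003,-0.0125,0],"spin":-0.076},{"slide":[-0.0003,-0.0125,0],"spin":-0.076},{"slide":[-0.0003,-0.0125,0],"spin":-0.076},{"slide":[-0.0003,-0.0125,0],"spin":-0.076},{"slide":[-0.0003,-0.0125,0],"spin":-0.076},{"slide":[-0.0003,-0.0125,0],"spin":-0.076},{"slide":[-0.0003,-0.01,0],"spin":-0.061},{"slide":[0,-0.006,0],"spin":-0.036}])

```text
t: 7.08
eef_pos: [673.8, 51.6, 56.7]
tcp_rot: [-3.142, -0.0, 0.662]
ft_force: [1.2, 0.7, -0.4]
opening: 0.004
grip_force: 0.5
```

```bash
cat > m.py <<'E'
from h import *
C=np.array([574.7,-22.4])
s=state();d=s['eef_pos'][:2]-C
print(s['t'],'eef',s['eef_pos'].round(1),'r',np.hypot(*d).round(1),'th',np.degrees(np.arctan2(d[1],d[0])).round(1),'yaw',np.degrees(s['tcp_rot'][2]).round(1),'F',s['ft_force'].round(1))
c=read_camera('top')
b,m=blobs(c,(0,150,80),(6,255,255),(210,120,330,235))
for p,st in b:
    w=ray(c,p,67)[:2]-C;print('red',p,st[4],np.hypot(*w).round(1),np.degrees(np.arctan2(w[1],w[0])).round(1))
b,m=blobs(c,(0,0,0),(180,255,55),(225,125,320,220),4)
for p,st in b:
    if st[4]>25: continue
    w=ray(c,p,67)[:2]-C;print('blk',p,st[4],np.hypot(*w).round(1),np.degrees(np.arctan2(w[1],w[0])).round(1))
b,m=blobs(c,(23,170,120),(33,255,255),(320,160,370,225))
print('yel',[(p,st[4]) for p,st in b])
E
python3 m.py
```

```text
7.0833 eef [673.8  51.6  56.7] r 123.7 th 36.8 yaw 37.9 F [ 1.2  0.7 -0.4]
blk [274.1 128.5] 20 157.4 -2.4
blk [301.3 145.7] 6 138.2 -45.9
blk [270. 153.] 9 70.6 6.1
blk [301.2 201.8] 6 136.6 -135.3
yel [(array([341.5, 177.8]), np.int32(151))]
```

The red arm is now at about 44°, with the finger 7.3° behind it. Continuing the arc.

Call:
carry_out(moves=[{"slide":[0,-0.0075,0],"spin":-0.046},{"slide":[0,-0.01,0],"spin":-0.061},{"slide":[0,-0.0125,0],"spin":-0.076},{"slide":[0,-0.0125,0],"spin":-0.076},{"slide":[0,-0.0125,0],"spin":-0.076},{"slide":[0,-0.0125,0],"spin":-0.076},{"slide":[0,-0.0125,0],"spin":-0.076},{"slide":[0,-0.0125,0],"spin":-0.076},{"slide":[0,-0.0125,0],"spin":-0.076},{"slide":[0,-0.0125,0],"spin":-0.076},{"slide":[0,-0.0125,0],"spin":-0.076},{"slide":[0,-0.0125,0],"spin":-0.076}])

```text
t: 8.13
eef_pos: [630.6, 87.6, 56.6]
tcp_rot: [3.142, 0.0, 1.116]
ft_force: [1.1, -0.6, 0.3]
opening: 0.004
grip_force: 0.5
```

Call:
carry_out(moves=[{"slide":[0,-0.0125,0],"spin":-0.076},{"slide":[0,-0.0125,0],"spin":-0.076},{"slide":[0,-0.0125,0],"spin":-0.076},{"slide":[0,-0.0125,0],"spin":-0.076},{"slide":[0,-0.0125,0],"spin":-0.076},{"slide":[0,-0.0125,0],"spin":-0.076},{"slide":[0,-0.0125,0],"spin":-0.076},{"slide":[0,-0.0125,0],"spin":-0.076},{"slide":[0,-0.0125,0],"spin":-0.076},{"slide":[0,-0.01,0],"spin":-0.061},{"slide":[0,-0.0075,0],"spin":-0.046},{"slide":[0,-0.004,0],"spin":-0.024}])

```text
t: 9.13
eef_pos: [579.3, 101.5, 56.7]
tcp_rot: [3.141, -0.0, 1.541]
ft_force: [1.2, -1.2, -0.7]
opening: 0.007
grip_force: 0.5
```

```bash
python3 m.py
```

```text
9.1333 eef [579.3 101.5  56.7] r 124.0 th 87.9 yaw 88.3 F [ 1.2 -1.2 -0.7]
blk [312.8 169.5] 10 137.3 -84.5
blk [251.3 184.6] 11 80.4 119.4
blk [276.8 213.4] 5 136.9 -173.7
yel [(array([341. , 177.2]), np.int32(136))]
```

Call:
carry_out(moves=[{"slide":[0,-0.0075,0],"spin":-0.046},{"slide":[0,-0.01,0],"spin":-0.061},{"slide":[0,-0.0125,0],"spin":-0.076},{"slide":[0,-0.0125,0],"spin":-0.076},{"slide":[0,-0.0125,0],"spin":-0.076},{"slide":[0,-0.0125,0],"spin":-0.076},{"slide":[0,-0.0125,0],"spin":-0.076},{"slide":[0,-0.0125,0],"spin":-0.076},{"slide":[0,-0.0125,0],"spin":-0.076},{"slide":[0,-0.0125,0],"spin":-0.076},{"slide":[0,-0.0125,0],"spin":-0.076},{"slide":[0,-0.0125,0],"spin":-0.076}])

```text
t: 10.18
eef_pos: [523.9, 91.5, 56.7]
tcp_rot: [3.141, 0.0, 1.996]
ft_force: [1.8, -0.3, 0.1]
opening: 0.003
grip_force: 0.6
```

Call:
carry_out(moves=[{"slide":[0,-0.0125,0],"spin":-0.076},{"slide":[0,-0.0125,0],"spin":-0.076},{"slide":[0,-0.0125,0],"spin":-0.076},{"slide":[0,-0.0125,0],"spin":-0.076},{"slide":[0,-0.0125,0],"spin":-0.076},{"slide":[0,-0.0125,0],"spin":-0.076},{"slide":[0,-0.0125,0],"spin":-0.076},{"slide":[0,-0.01,0],"spin":-0.061},{"slide":[0,-0.0075,0],"spin":-0.046},{"slide":[0,-0.005,0],"spin":-0.03},{"slide":[0,-0.0025,0],"spin":-0.015},{"slide":[0,0,0],"spin":0}])

```text
t: 11.18
eef_pos: [486.4, 66.8, 56.7]
tcp_rot: [3.142, -0.0, 2.352]
ft_force: [-0.0, 0.3, 0.5]
opening: 0.003
grip_force: 0.0
```

```bash
python3 m.py
```

```text
11.1833 eef [486.4  66.8  56.7] r 125.5 th 134.7 yaw 134.8 F [-0.   0.3  0.5]
blk [304.9 197.7] 9 136.8 -127.5
yel [(array([340.8, 177. ]), np.int32(165))]
```

Call:
carry_out(moves=[{"slide":[0,-0.004,0],"spin":-0.025},{"slide":[0,-0.005,0],"spin":-0.03},{"slide":[0,-0.005,0],"spin":-0.03},{"slide":[0,-0.005,0],"spin":-0.03},{"slide":[0,-0.005,0],"spin":-0.03},{"slide":[0,-0.005,0],"spin":-0.03},{"slide":[0,-0.005,0],"spin":-0.03},{"slide":[0,-0.005,0],"spin":-0.03},{"slide":[0,-0.004,0],"spin":-0.025},{"slide":[0,-0.0025,0],"spin":-0.015},{"slide":[0,0,0],"spin":0}])

```text
t: 12.15
eef_pos: [474.2, 53.1, 56.6]
tcp_rot: [-3.141, -0.0, 2.496]
ft_force: [-0.2, -0.3, -0.1]
opening: 0.004
grip_force: 0.0
```

```bash
python3 m.py;python3 - <<'E'
from h import *
c=read_camera('top')
cr=c['color'][115:240,210:380,::-1]
cv2.imwrite('pics/crop2.png',cv2.resize(cr,None,fx=4.6,fy=4.6,interpolation=cv2.INTER_CUBIC))
E
```

```text
12.15 eef [474.2  53.1  56.6] r 125.7 th 143.1 yaw 143.0 F [-0.2 -0.3 -0.1]
blk [308.2 192.8] 6 137.1 -119.1
yel [(array([341.1, 177.2]), np.int32(168))]
```

View pics/crop2.png

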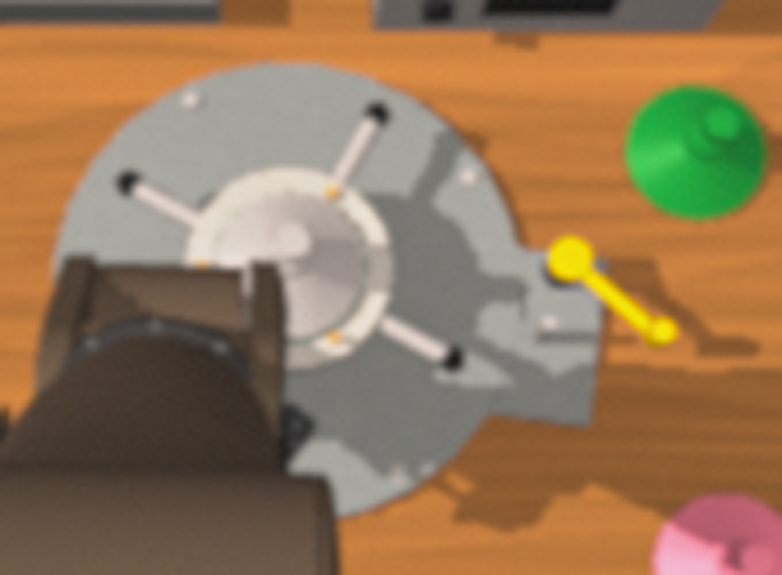

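The visible balls in crop pixels are (377,114), (127,183) and (451,357), which puts the red arm at about 150.8°. I'll nudge it about 3 mm further, back off, rise and check.

Call:
carry_out(moves=[{"slide":[0,-0.003,0],"spin":-0.02},{"slide":[0,-0.003,0],"spin":-0.02},{"slide":[0,-0.0015,0],"spin":-0.01},{"slide":[0,0,0],"spin":0},{"slide":[0,0.03,0],"spin":0},{"slide":[0,0.05,0],"spin":0},{"slide":[0,0,-0.05],"spin":0},{"slide":[0,0,-0.09],"spin":0},{"slide":[0,0,-0.1],"spin":0},{"slide":[0,0,-0.1],"spin":0},{"slide":[0,0,-0.08],"spin":0},{"slide":[0,0,-0.03],"spin":0}])

```text
t: 13.25
eef_pos: [492.7, 77.6, 241.4]
tcp_rot: [3.138, 0.005, 2.522]
ft_force: [-0.2, 0.9, -0.4]
opening: 0.002
grip_force: 0.0
```

Call:
carry_out(moves=[{"slide":[0.05,0.05,0],"spin":0},{"slide":[0.07,0.07,0],"spin":0},{"slide":[0.07,0.07,0],"spin":0},{"slide":[0.07,0.07,0],"spin":0},{"slide":[0.07,0.07,0],"spin":0},{"slide":[0.04,0.04,0],"spin":0},{"slide":[0,0,0],"spin":0}])

```text
t: 13.83
eef_pos: [455.7, 287.7, 236.6]
tcp_rot: [3.141, -0.0, 2.526]
ft_force: [-0.3, 0.1, -0.6]
opening: 0.007
grip_force: 0.0
```

```bash
python3 m.py;python3 - <<'E'
from h import *
c=read_camera('top')
cr=c['color'][115:240,210:380,::-1]
cv2.imwrite('pics/crop3.png',cv2.resize(cr,None,fx=4.6,fy=4.6,interpolation=cv2.INTER_CUBIC))
E
```

```text
13.8333 eef [455.7 287.7 236.6] r 332.1 th 111.0 yaw 144.7 F [-0.3  0.1 -0.6]
red [257.2 201.8] 53 109.6 152.9
blk [236.5 155. ] 4 136.5 62.6
blk [308.6 192.2] 5 137.3 -118.1
yel [(array([340.9, 177.2]), np.int32(167))]
```

View pics/crop3.png

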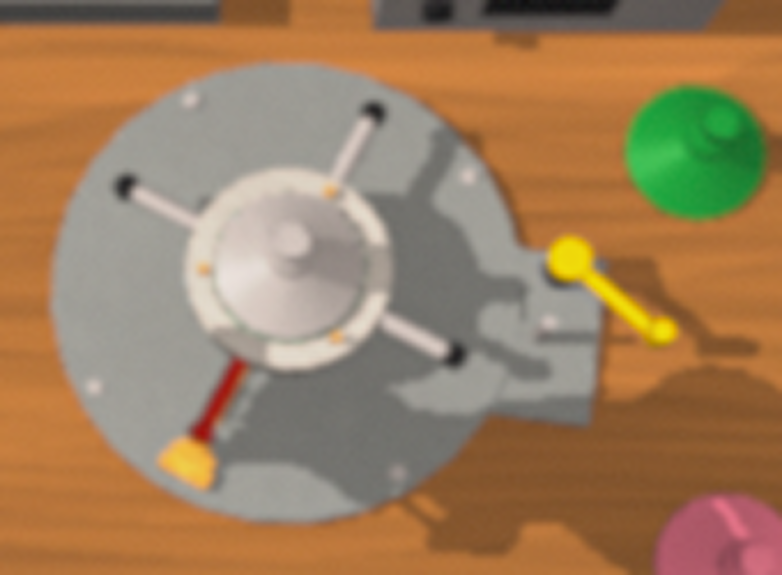

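The red arm is at about 152.4°, over the arrowhead at 152.3°, and the tip covers its apex at crop (200,435). The brake is untouched. Next I'll turn the tool and travel to the outer side of the brake knob.

Call:
carry_out(moves=[{"slide":[0,0,0],"spin":0.12},{"slide":[0,0,0],"spin":0.23},{"slide":[0,0,0],"spin":0.23},{"slide":[0,0,0],"spin":0.23},{"slide":[0,0,0],"spin":0.23},{"slide":[0,0,0],"spin":0.23},{"slide":[0,0,0],"spin":0.23},{"slide":[0,0,0],"spin":0.23},{"slide":[0,0,0],"spin":0.23},{"slide":[0,0,0],"spin":0.23},{"slide":[0,0,0],"spin":0.13},{"slide":[0,0,0],"spin":0}])

```text
t: 14.93
eef_pos: [457.1, 282.4, 236.7]
tcp_rot: [3.142, 0.0, 1.303]
ft_force: [-0.1, -0.4, -0.1]
opening: 0.003
grip_force: 0.0
```

Call:
carry_out(moves=[{"slide":[-0.041,0.019,0],"spin":0},{"slide":[-0.082,0.037,0],"spin":0},{"slide":[-0.082,0.037,0],"spin":0},{"slide":[-0.082,0.037,0],"spin":0},{"slide":[-0.082,0.037,0],"spin":0},{"slide":[-0.082,0.037,0],"spin":0},{"slide":[-0.082,0.037,0],"spin":0},{"slide":[-0.082,0.037,0],"spin":0},{"slide":[-0.082,0.037,0],"spin":0}])

```text
t: 15.68
eef_pos: [505.6, -21.1, 236.9]
tcp_rot: [3.141, 0.0, 1.309]
ft_force: [0.2, -0.2, 0.4]
opening: 0.003
grip_force: 0.0
```

Call:
carry_out(moves=[{"slide":[-0.082,0.037,0],"spin":0},{"slide":[-0.082,0.037,0],"spin":0},{"slide":[-0.082,0.037,0],"spin":0},{"slide":[-0.082,0.037,0],"spin":0},{"slide":[-0.082,0.037,0],"spin":0},{"slide":[-0.082,0.037,0],"spin":0},{"slide":[-0.082,0.037,0],"spin":0},{"slide":[-0.07,0.037,0],"spin":0},{"slide":[-0.04,0.019,0],"spin":0},{"slide":[0,0,0],"spin":0},{"slide":[0,0,0],"spin":0}])

```text
t: 16.6
eef_pos: [555.4, -316.8, 236.1]
tcp_rot: [-3.141, -0.0, 1.307]
ft_force: [0.1, 0.5, -0.1]
opening: 0.002
grip_force: 0.0
```

Call:
carry_out(moves=[{"slide":[0.014,0,0.05],"spin":0.08},{"slide":[0,0,0.08],"spin":0.08},{"slide":[0,0,0.08],"spin":0},{"slide":[0,0,0.08],"spin":0},{"slide":[0,0,0.06],"spin":0},{"slide":[0,0,0.04],"spin":0},{"slide":[0,0,0.03],"spin":0},{"slide":[0,0,0.02],"spin":0},{"slide":[0,0,0.015],"spin":0},{"slide":[0,0,0],"spin":0},{"slide":[0,0,0],"spin":0}])

```text
t: 17.52
eef_pos: [557.8, -310.3, 55.2]
tcp_rot: [3.141, 0.0, 1.224]
ft_force: [0.2, -0.3, 0.2]
opening: 0.003
grip_force: 0.0
```

```bash
python3 - <<'E'
from h import *
s=state();d=s['eef_pos'][:2]-[586.5,-231.6]
print(s['eef_pos'],np.hypot(*d),np.degrees(np.arctan2(d[1],d[0]))%360,np.degrees(s['tcp_rot'][2]))
a=read_camera('scene');w=read_camera('wrist')
cr=cv2.resize(a['color'][150:270,130:310],None,fx=2.2,fy=2.2,interpolation=cv2.INTER_CUBIC)
im=np.zeros((384,790,3),np.uint8);im[:264,:396]=cr;im[:296,396:790]=cv2.resize(w['color'],(394,296))
cv2.imwrite('pics/b1.png',im[:,:,::-1])
E
```

```text
[ 557.82509478 -310.26834702   55.24658842] 83.73146966925046 249.97301369229433 70.11772861188987
```

View pics/b1.png

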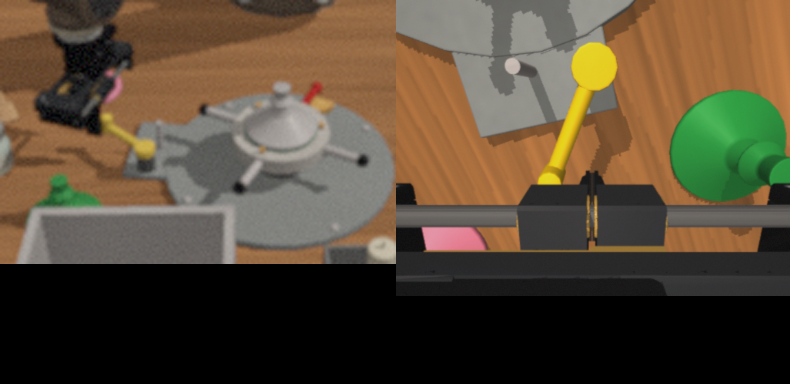

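The finger, at wrist (592,190), is beside the knob at (548,180) on its outer side. Now the clockwise push.

Call:
carry_out(moves=[{"slide":[0.0002,-0.01,0],"spin":0.091},{"slide":[0.0002,-0.01,0],"spin":0.091},{"slide":[0,-0.005,0],"spin":0.0456},{"slide":[0,-0.005,0],"spin":0.0456},{"slide":[0,-0.005,0],"spin":0.0456},{"slide":[0,-0.005,0],"spin":0.0456},{"slide":[0,-0.005,0],"spin":0.0456},{"slide":[0,-0.005,0],"spin":0.0456},{"slide":[0,-0.0075,0],"spin":0.068},{"slide":[0.0002,-0.01,0],"spin":0.091},{"slide":[0.0002,-0.01,0],"spin":0.091},{"slide":[0.0002,-0.01,0],"spin":0.091}])

```text
t: 18.62
eef_pos: [527.9, -292.1, 54.7]
tcp_rot: [3.141, -0.0, 0.803]
ft_force: [1.9, 0.5, -0.1]
opening: 0.007
grip_force: 0.5
```

Call:
carry_out(moves=[{"slide":[0.0002,-0.01,0],"spin":0.091},{"slide":[0.0002,-0.01,0],"spin":0.091},{"slide":[0.0002,-0.01,0],"spin":0.091},{"slide":[0.0002,-0.01,0],"spin":0.091},{"slide":[0.0002,-0.01,0],"spin":0.091},{"slide":[0.0002,-0.01,0],"spin":0.091},{"slide":[0.0002,-0.01,0],"spin":0.091},{"slide":[0.0002,-0.01,0],"spin":0.091},{"slide":[0,-0.0075,0],"spin":0.068},{"slide":[0,-0.005,0],"spin":0.0456},{"slide":[0,0,0],"spin":0}])

```text
t: 19.53
eef_pos: [507.3, -261.3, 54.6]
tcp_rot: [-3.141, -0.0, 0.364]
ft_force: [0.7, 0.8, -0.7]
opening: 0.003
grip_force: 0.0
```

```bash
python3 - <<'E'
from h import *
s=state();pv=np.array([586.5,-231.6]);d=s['eef_pos'][:2]-pv
print(s['eef_pos'],np.hypot(*d),np.degrees(np.arctan2(d[1],d[0]))%360,np.degrees(s['tcp_rot'][2]))
w=read_camera('wrist');cv2.imwrite('pics/b2.png',w['color'][:,:,::-1])
b,m=blobs(w,(22,150,100),(33,255,255),(0,0,512,384),20)
for p,st in b: print(p,st,ray(w,p,56.5))
ys,xs=np.nonzero(m);P=np.array([ray(w,(x,y),56.5)[:2] for x,y in zip(xs,ys)])
q=P-pv;r=np.hypot(*q.T);k=(r>25)&(r<60);a=np.degrees(np.arctan2(q[k,1],q[k,0]))%360;print('lever angle',np.median(a),k.sum())
E
python3 m.py
```

```text
[ 507.30082173 -261.34426206   54.6461956 ] 84.60041940639191 200.58430855476422 20.856437126922575
[245.4 129.8] [ 209   52   76  188 5905] [ 564.86925503 -234.92471877   56.5       ]
lever angle 189.22591953940508 1386
19.5833 eef [ 507.3 -261.5   54.6] r 248.4 th -105.7 yaw 21.0 F [-1.  -0.3 -0.2]
blk [317.  213.5] 4 200.7 -132.6
yel [(array([333.8, 172.4]), np.int32(96))]
```

View pics/b2.png

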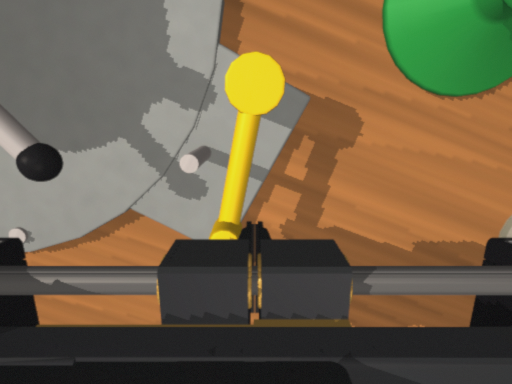

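The lever (knob at (225,232), pivot (255,83)) is at about 189° with about 17° left, and the pin at (190,163) has not been reached. Continuing, with slow last rows.

Call:
carry_out(moves=[{"slide":[0,-0.005,0],"spin":0.0456},{"slide":[0,-0.0075,0],"spin":0.068},{"slide":[0,-0.0075,0],"spin":0.068},{"slide":[0,-0.0075,0],"spin":0.068},{"slide":[0,-0.0075,0],"spin":0.068},{"slide":[0,-0.005,0],"spin":0.0456},{"slide":[0,-0.005,0],"spin":0.0456},{"slide":[0,-0.0025,0],"spin":0.023},{"slide":[0,-0.0025,0],"spin":0.023},{"slide":[0,0,0],"spin":0}])

```text
t: 20.47
eef_pos: [502.3, -242.4, 54.6]
tcp_rot: [-3.142, -0.0, 0.127]
ft_force: [0.4, 0.1, 0.3]
opening: 0.0
grip_force: 0.2
```

Call:
carry_out(moves=[{"slide":[0,-0.0025,0],"spin":0.023},{"slide":[0,-0.0025,0],"spin":0.023},{"slide":[0,0,0],"spin":0}])

```text
t: 20.72
eef_pos: [502.0, -240.3, 54.6]
tcp_rot: [-3.141, -0.0, 0.103]
ft_force: [1.0, -0.9, -0.0]
opening: 0.004
grip_force: 0.2
```

```bash
cat > br.py <<'E'
from h import *
s=state();pv=np.array([586.5,-231.6]);d=s['eef_pos'][:2]-pv
print(s['eef_pos'],s['ft_force'],np.hypot(*d),np.degrees(np.arctan2(d[1],d[0]))%360,np.degrees(s['tcp_rot'][2]))
w=read_camera('wrist')
b,m=blobs(w,(22,150,100),(33,255,255),(0,0,512,384),20)
ys,xs=np.nonzero(m);P=np.array([ray(w,(x,y),56.5)[:2] for x,y in zip(xs,ys)])
q=P-pv;r=np.hypot(*q.T);k=(r>25)&(r<60);a=np.degrees(np.arctan2(q[k,1],q[k,0]))%360;print('lever angle',np.median(a),k.sum())
E
python3 br.py
```

```text
[ 501.99581381 -240.26582502   54.58946183] [ 1.028351   -0.87302995 -0.04007343] 84.94736020936443 185.85516078520394 5.8802744556923106
lever angle 174.50132561222767 1379
```

Call:
carry_out(moves=[{"slide":[0,-0.0025,0],"spin":0.023},{"slide":[0,-0.0025,0],"spin":0.023},{"slide":[0,0,0],"spin":0}])

```text
t: 21.02
eef_pos: [501.8, -238.3, 54.6]
tcp_rot: [-3.141, -0.0, 0.078]
ft_force: [0.6, -1.2, -0.8]
opening: 0.004
grip_force: 0.2
```

Call:
carry_out(moves=[{"slide":[0,-0.0025,0],"spin":0},{"slide":[0,0,0],"spin":0}])

```text
t: 21.18
eef_pos: [501.8, -237.3, 54.6]
tcp_rot: [-3.142, -0.0, 0.08]
ft_force: [-0.3, -0.5, 0.2]
opening: 0.005
grip_force: 0.2
```

```bash
python3 br.py
```

```text
[ 501.75718412 -237.28347475   54.61885865] [-0.28545748 -0.48519059  0.23897898] 84.93318979657312 183.83692920430738 4.56203936499971
lever angle 172.36957414595304 1382
```

Call:
carry_out(moves=[{"slide":[0,-0.0013,0],"spin":0},{"slide":[0,-0.0012,0],"spin":0},{"slide":[0,0,0],"spin":0}])

```text
t: 21.48
eef_pos: [501.7, -236.4, 54.6]
tcp_rot: [-3.142, -0.0, 0.079]
ft_force: [0.4, -0.5, -0.5]
opening: 0.006
grip_force: 0.3
```

Call:
carry_out(moves=[{"slide":[0,-0.0013,0],"spin":0},{"slide":[0,0,0],"spin":0}])

```text
t: 21.65
eef_pos: [501.7, -235.9, 54.6]
tcp_rot: [3.142, -0.0, 0.079]
ft_force: [1.2, -1.2, -1.0]
opening: 0.007
grip_force: 0.5
```

```bash
python3 br.py
```

```text
[ 501.7055236  -235.89899322   54.63266651] [ 1.20524212 -1.1582166  -1.01012995] 84.90338373796187 182.9023523960004 4.551767783388848
lever angle 171.3835224149131 1383
```

Call:
carry_out(moves=[{"slide":[0,-0.0013,0],"spin":0},{"slide":[0,0,0],"spin":0}])

```text
t: 21.87
eef_pos: [501.8, -235.7, 54.6]
tcp_rot: [3.141, -0.0, 0.079]
ft_force: [1.3, -3.9, -1.3]
opening: 0.008
grip_force: 1.8
```

Call:
carry_out(moves=[{"slide":[0,-0.0013,0],"spin":0},{"slide":[0,0,0],"spin":0}])

```text
t: 22.03
eef_pos: [501.8, -235.5, 54.7]
tcp_rot: [3.14, -0.001, 0.079]
ft_force: [0.4, -6.8, -1.5]
opening: 0.004
grip_force: 3.2
```

```bash
python3 br.py
```

```text
[ 501.79374531 -235.49866553   54.67695401] [ 0.43623027 -6.84096155 -1.4921553 ] 84.79592665136633 182.63521920909935 4.553957443430295
lever angle 171.31169433792513 1382
```

The force has risen to 6.8 N with no further motion, so the lever is against its pin. I'll back off, rise and check.

Call:
carry_out(moves=[{"slide":[0,0.01,0],"spin":0},{"slide":[0,0.04,0],"spin":0},{"slide":[0,0.03,0],"spin":0},{"slide":[0,0,-0.05],"spin":0},{"slide":[0,0,-0.09],"spin":0},{"slide":[0,0,-0.1],"spin":0},{"slide":[0,0,-0.1],"spin":0},{"slide":[0,0,-0.08],"spin":0},{"slide":[-0.08,0.05,0],"spin":0},{"slide":[-0.08,0.05,0],"spin":0},{"slide":[-0.05,0.03,0],"spin":0},{"slide":[0,0,0],"spin":0}])

```text
t: 23.08
eef_pos: [421.5, -328.1, 223.0]
tcp_rot: [3.141, 0.0, 0.076]
ft_force: [0.6, -0.5, -0.8]
opening: 0.006
grip_force: 0.0
```

Call:
carry_out(moves=[{"slide":[0,0.08,0],"spin":0},{"slide":[0,0.08,0],"spin":0},{"slide":[0,0.05,0],"spin":0},{"slide":[0,0,0],"spin":0},{"slide":[0,0,0],"spin":0}])

```text
t: 23.5
eef_pos: [430.8, -409.9, 222.0]
tcp_rot: [-3.141, 0.0, 0.078]
ft_force: [0.3, 0.4, 0.3]
opening: 0.005
grip_force: 0.0
```

```bash
python3 m.py;python3 - <<'E'
from h import *
c=read_camera('top')
cr=c['color'][80:290,90:450,::-1]
cv2.imwrite('pics/f.png',cv2.resize(cr,None,fx=2.2,fy=2.2,interpolation=cv2.INTER_CUBIC))
E
```

```text
23.5 eef [ 430.8 -409.9  222. ] r 413.4 th -110.4 yaw 4.5 F [0.3 0.4 0.3]
red [256.9 201.9] 67 110.4 152.5
blk [236.5 155. ] 4 136.5 62.6
blk [308.6 192.2] 5 137.3 -118.1
yel [(array([332.5, 178.9]), np.int32(141))]
```

View pics/f.png

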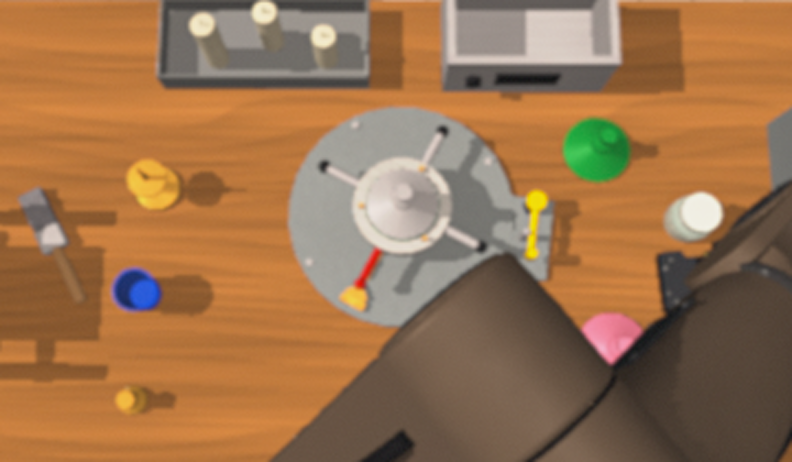

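The red arm lies over the arrowhead at (355,295), the lever is home against the pin at (532,225), the chalice is centred, and the bystanders are where they were. The robot is clear of everything, so I'm handing in.

```bash
python3 -c "
from cell import *
print(job_done())"
```

```text
the job is handed in; nothing more can be done
None
```

The job is handed in; at the last camera check the red arm was about 0.2° off the arrowhead, the brake lever was home on its pin, and the chalice and the bystanders in view were in place (the scraper was hidden behind the arm), but the hand-in call returned no verdict.

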